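# Fold open the bread cupboard's bifold door

### The arm

A 6-joint arm with a two-finger parallel gripper is mounted at the origin on the work surface. World frame = base frame: x ahead of the robot, y to its left, z up, the work surface at z = 0. Lengths are in m, angles in rad, forces in N, time in s.
With the tool pointing down it reaches from about 0.35 to 0.875 m from the base axis. Payload 15.5 kg.
Tool frame: the origin (TCP) lies on the centre line of the jaws, within the pads' length; the fingertips stand 19 mm ahead of it and the grasp point (between the pads) is the TCP (ctrl.finger_overhang is the distance from the TCP to the fingertips, in m); x points along the fingers, z is the direction in which the jaws open and shut, and the axes are right-handed (so a half turn about x gives the same grasp; the last joint's range is limited). The gripper opens to 85 mm and grips with 20 to 120 N. Pads are 22 mm wide; open, the fingers measure 114 mm over their backs; the gripper's body (76 mm by 85 mm) begins 54 mm behind the grasp point. The pads swing forward as they close: fully open they stand 13 mm farther back than shut.
Start: joints at [-1.268, 0.494, 1.345, -0, 1.302, -0.096], TCP at [0.243, -0.576, 0.25] pointing down, gripper open.
Joint ranges: [-2.91, 2.91], [-0.82, 2.16], [0.22, 2.67], [-1.22, 4.37], [0.12, 2.79], [-3.08, 3.08]. Speed limits (rad/s): [1.89, 1.89, 2.57, 3.01, 3.01, 3.01].

### API

Orientations are given as a unit quaternion [w, x, y, z].
In Python, from cell import observe, viewer, ticket, ctrl gives the robot as it stands. The module is installed in compiled form; this text tells all that it offers.
- The arm moves only by the shell command python3 -m pendant 'ROWS' [FORCE]. ROWS is JSON, a list that holds one entry, the list of rows, each a list of 5 numbers: the shift along the tool's x, y, z in m, then the turn about the tool's x in degrees, then the closure in counts, from 0 (fully open) to 255 (shut). A call has 1 to 12 rows; each row is the pose to reach, as a shift and turn from the pose measured when the call began, along the tool's axes at that moment; what a row does not reach only later rows make up. A row lasts 1/10 s, in which the tool goes at most 50 mm and 8.59 degrees, less where a joint would pass 70% of its speed; a pose out of reach is approached as far as the arm can. A call with a gripper value outside its range is refused whole. The fingers move at their own pace and stop on an object; FORCE is the grip in N (left out, the last holds). Time passes only in rows, so rows that repeat a pose let the fingers close. It gives the time, the measured TCP pose, the force and the opening at its end, in the units of the state.
- observe(): the state, without advancing time (a new reading comes with each control period).
- viewer.get_image(name): name is "scene" or "top"; returns a dict with "img" (400x640x3 uint8, red, green, blue), "depth" (400x640 float32, m along the optical axis (not along the pixel's ray), 0 where there is no reading), "intrinsics" (3x3 intrinsics, pixels), "world_to_cam" (4x4, takes a point from world to camera coordinates). Camera axes: x right, y up, looking along -z (the intrinsics and any distortion apply to the point x, -y, -z); pixel columns grow to the right and rows downward; lengths in m; the calibration is good to about 2 mm. A picture is of the moment at which its call begins.
- ticket.finish_job(): hands the job in, once; it reports no verdict.
Trained networks look in a picture, given as the dict that the camera call returned (one of the last four; its "shot" number tells which), for a name from the list of things; names that differ only in an ending like _2 or _b are one class to them, and where a whole thing is asked for, a point or a joint stands for the part that bears it (a point fixed in the world has none). Each returns a list of dicts, best first, with "score" (0 to 1); they miss things now and then, are a little off and sometimes report something else, mostly with a low value. They report only what shows in the picture. A call takes as long as a camera call.
- viewer.silhouettes(thing, picture): "mask" (400x640 bool, what is visible of it) and "position" ([column, row] in pixels, amid what is visible of it).
The state is a dict: "time": time; "joints": joint angles; "joint_velocities": joint speeds; "joint_torque": joint torques, N m; "position": TCP position; "ee_rot": TCP orientation; "ft_force": force on the tool from outside, world axes, zero at the start; "torque": the same for the moment, N m; "opening": opening from 0.0 (shut) to 1.0 (fully open).
Only numpy, scipy, OpenCV 4.12 (cv2) and the standard library are available. Lean on these libraries where they do the work, as an engineer would, in place of code of your own. Each camera call takes 0.05 s, during which the arm holds its last target.

### The job

Open the bread cupboard's folding door all the way: take its upright handle and pull, so that both panels fold together to one side along the track, then let go and leave it open. Leave the drawer of the little chest beside it shut, and leave the red mug standing where it is.

Things in the scene. Friction and masses are not known exactly. Their poses are not given: they have to be found in the camera images.
- door_handle (a point): Grip point on the bifold door's handle, an upright steel bar, diameter 14 mm, free from its top (20 mm above) to its one stem (46 mm below); 232 mm above the table, 38 mm below the cupboard's top. It is on the right (lead) panel, 50 mm from the fold axis, 52 mm in front of the axes' plane, 38 mm off the panel's face. Frame turns with the panel: x square into it, y along it to the fold, z up.
- folding_door (a joint): Angle q of the left panel: 0 shut (starts up to 0.25), 1.40 end stop; stays put, few N. Pine cupboard, white door, 360 x 200 x 270 mm, fixed, faces robot. Two 160 mm panels; upright axes in the front plane: fixed pivot at left, fold in the middle, guide pin at right in a straight track. Pulled, the fold comes towards the robot, the pin runs left. The lead panel's yaw is the cupboard's + q.
- chest_drawer0_handle (a point): Bystander: middle of the horizontal bar handle, 35 mm in front of the face, of the one drawer of a low pine chest (200 x 200 mm, 170 mm high, a small glass ramekin on it) left or right of the cupboard. x points into the chest.
- mug: Bystander: red enamel mug, 84 mm wide, 85 mm high, standing in front of the chest. Origin at the centre of its underside, z up.

How it is judged:
On the way:
1. the door is at least half a radian folded while the gripper is at its handle (grasp point within 60 mm of the handle's grip point) (value of joint folding_door above 0.5 rad and distance between the grasp point and door_handle below 0.06 m), for 0.1 s.
At the end, for the whole second after the job is handed in: The folding door stands open at 1.2 rad or more (end stop 1.40), at rest; the chest's drawer is shut within 20 mm; the mug stands upright within 30 mm of where it was (value of joint folding_door above 1.2 rad and velocity of joint folding_door between -0.05 and 0.05 rad/s and distance of chest_drawer0_handle from where it was at the start of the episode below 0.02 m and distance of mug from where it was at the start of the episode below 0.03 m and angle between mug's own z axis and vertical below 0.2 rad); the robot touches nothing.
It fails at once if the drawer of the chest was pulled out by 20 mm or more (distance of chest_drawer0_handle from where it was at the start of the episode above 0.02 m).
It fails at once if the mug was tipped or pushed by 30 mm or more (distance of mug from where it was at the start of the episode above 0.03 m or angle between mug's own z axis and vertical above 0.5 rad).
It also fails if it takes over 48 s, if anything falls off the work surface, if the arm or the gripper's body presses on something with over 40 N, if the wrist force passes 120 N, or if a joint passes its speed limit or range.

## Working session

There is one attempt and no reset: what is moved stays moved. The work goes in short steps, Python scripts to look and compute and a shell command to move; the robot and the scene stay as the last step left them, time stands still between calls to the robot, and variables do not carry over. Pictures are saved under pics/ and viewed, and the job is handed in when it is done.

```bash
mkdir -p pics; python3 - <<'E'
from cell import observe, viewer
import cv2, numpy as np
s=observe()
print({k:np.round(v,3) for k,v in s.items()})
for n in("scene","top"):
    p=viewer.get_image(n); cv2.imwrite(f"pics/{n}0.png",p["img"][:,:,::-1]); np.savez(f"{n}0.npz",**{k:v for k,v in p.items()})
    print(n,p["intrinsics"],np.round(p["world_to_cam"],3).tolist())
    for t in("door_handle","folding_door","mug","chest_drawer0_handle"):
        for d in viewer.silhouettes(t,p)[:2]:
            m=d["mask"]; np.save(f"{n}_{t}.npy",m) if 1 else 0
            print(t,round(d["score"],2),d["position"],m.sum())
E
```

```text
{'time': np.float64(0.0), 'joints': array([-1.267,  0.494,  1.346,  0.   ,  1.303, -0.096]), 'joint_velocities': array([ 0.001,  0.   , -0.   ,  0.002,  0.001, -0.001]), 'joint_torque': array([ 2.0000e-03, -8.8214e+01, -3.8387e+01,  0.0000e+00,  1.0000e-02,
        0.0000e+00]), 'position': array([ 0.243, -0.576,  0.25 ]), 'ee_rot': array([ 0.589,  0.391,  0.589, -0.391]), 'ft_force': array([ 0.172, -0.582,  0.735]), 'torque': array([-0.02 ,  0.06 , -0.032]), 'opening': np.float64(1.003)}
scene [[477.17535187   0.         320.07623009]
 [  0.         477.17535187 204.19935871]
 [  0.           0.           1.        ]] [[-1.0, 0.0, 0.005, 0.563], [0.001, -0.954, 0.301, -0.02], [0.005, 0.301, 0.954, -1.377], [0.0, 0.0, 0.0, 1.0]]
door_handle 0.87 [315.7, 223.3] 642
folding_door 0.68 [315.0, 224.1] 575
folding_door 0.67 [314.9, 250.2] 1019
mug 0.75 [352.9, 146.7] 1054
chest_drawer0_handle 0.7 [301.6, 129.0] 823
top [[369.24069945   0.         313.30357593]
 [  0.         369.24069945 196.12483038]
 [  0.           0.           1.        ]] [[-0.015, -1.0, 0.025, 0.024], [0.994, -0.013, 0.104, -0.588], [-0.104, 0.026, 0.994, -0.905], [0.0, 0.0, 0.0, 1.0]]
door_handle 0.98 [280.7, 194.6] 1497
folding_door 0.8 [259.5, 192.8] 2478
mug 0.73 [392.3, 244.4] 1314
chest_drawer0_handle 0.95 [409.9, 179.6] 1513
```

View pics/scene0.png

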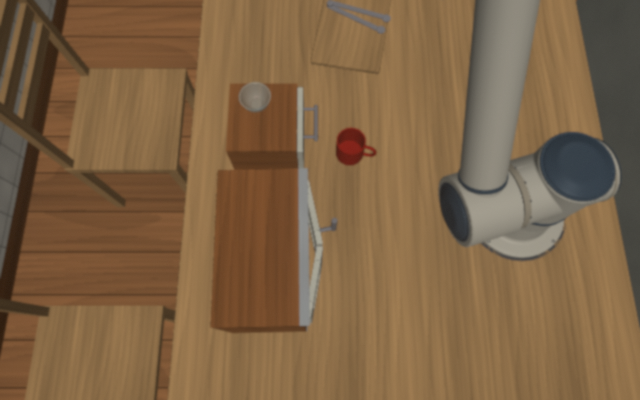

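View pics/top0.png

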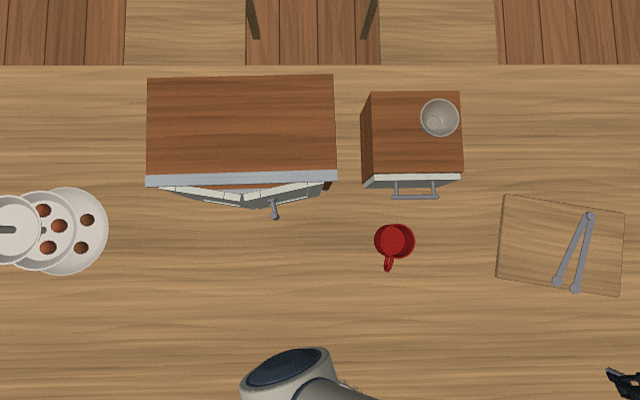

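The scene view shows the cupboard (about columns 215-320, rows 165-330) with its door slightly folded and the handle knob at about (333,226). The red mug is at (351,147), and the chest is on the robot's right (-y). The top view agrees, with the handle at about (275,208). Next I'll measure positions from depth.

```bash
cat > h.py <<'E'
import numpy as np
def pts(p,m=None):
    d=p["depth"]; K=p["intrinsics"]; m=(d>0) if m is None else m&(d>0)
    v,u=np.nonzero(m); z=d[v,u]
    c=np.stack([(u-K[0,2])/K[0,0]*z,-(v-K[1,2])/K[1,1]*z,-z,np.ones_like(z)],1)
    return (np.linalg.inv(p["world_to_cam"])@c.T).T[:,:3],u,v
E
python3 - <<'E'
import numpy as np
from h import pts
from scipy.spatial.transform import Rotation as R
print(np.round(R.from_quat([0.391,0.589,-0.391,0.589]).as_matrix(),3))
for n in("scene","top"):
    p=dict(np.load(f"{n}0.npz"))
    m=np.load(f"{n}_door_handle.npy"); P,u,v=pts(p,m)
    print(n,"handle mask",u.min(),u.max(),v.min(),v.max())
    P,u,v=pts(p)
    # cupboard top
    t=P[(abs(P[:,2]-0.27)<0.008)&(P[:,0]>0.3)]
    import cv2
    r=cv2.minAreaRect((t[:,:2]*1000).astype(np.float32)); print("top rect",r,cv2.boxPoints(r).round().tolist(),np.median(t[:,2]),len(t))
    t=P[(abs(P[:,2]-0.17)<0.006)&(P[:,0]>0.3)&(P[:,1]<0)]
    print("chest?",cv2.minAreaRect((t[:,:2]*1000).astype(np.float32)),len(t))
    for nm in("mug",):
        q,_,_=pts(p,np.load(f"{n}_{nm}.npy")); q=q[q[:,2]>0.02];print(nm,np.median(q,0),q.min(0),q.max(0))
    q=P[(P[:,2]>0.2)&(P[:,2]<0.262)&(P[:,0]>0.3)&(P[:,0]<.65)&(abs(P[:,1])<.3)]
    print(len(q)); 
    q=q[np.argsort(q[:,0])][:60]; print(np.round(q,3).tolist())
E
```

```text
[[ 0.     0.922  0.388]
 [ 0.     0.388 -0.922]
 [-1.     0.     0.   ]]
scene handle mask 308 337 186 249
top rect ((683.6786499023438, 157.0884246826172), (237.7600860595703, 361.1851501464844), 1.2225412130355835) [[561.0, 335.0], [569.0, -26.0], [806.0, -21.0], [799.0, 340.0]] 0.27018799055094367 14903
chest? ((1047.561767578125, -323.37127685546875), (245.68701171875, 948.3213500976562), 71.2754135131836) 4194
mug [ 0.46935576 -0.1681659   0.0606843 ] [ 0.40169941 -0.22404651  0.02007899] [ 0.51704741 -0.13811606  0.0906355 ]
807
[[0.524, 0.1, 0.236], [0.525, 0.101, 0.246], [0.525, 0.098, 0.254], [0.525, 0.101, 0.254], [0.526, 0.103, 0.209], [0.526, 0.103, 0.22], [0.526, 0.104, 0.229], [0.527, 0.104, 0.241], [0.527, 0.099, 0.249], [0.527, 0.097, 0.251], [0.527, 0.095, 0.252], [0.527, 0.105, 0.251], [0.527, 0.103, 0.253], [0.528, 0.105, 0.206], [0.528, 0.104, 0.212], [0.529, 0.104, 0.223], [0.529, 0.105, 0.236], [0.529, 0.105, 0.243], [0.529, 0.092, 0.251], [0.529, 0.095, 0.251], [0.53, 0.098, 0.253], [0.53, 0.1, 0.253], [0.53, 0.103, 0.255], [0.53, 0.106, 0.255], [0.53, 0.105, 0
[... 1922 characters left out ...]
217], [0.53, 0.096, 0.253], [0.53, 0.094, 0.252], [0.53, 0.1, 0.253], [0.53, 0.098, 0.252], [0.53, 0.103, 0.253], [0.53, 0.102, 0.25], [0.53, 0.106, 0.251], [0.53, 0.093, 0.246], [0.531, 0.099, 0.255], [0.532, 0.096, 0.252], [0.532, 0.098, 0.252], [0.532, 0.094, 0.251], [0.532, 0.103, 0.253], [0.532, 0.102, 0.252], [0.532, 0.106, 0.252], [0.532, 0.093, 0.21], [0.533, 0.094, 0.232], [0.533, 0.094, 0.252], [0.533, 0.1, 0.253], [0.534, 0.096, 0.25], [0.534, 0.102, 0.252], [0.534, 0.104, 0.252], [0.534, 0.098, 0.249], [0.535, 0.098, 0.254], [0.535, 0.1, 0.251], [0.536, 0.102, 0.251], [0.556, 0.164, 0.221], [0.557, 0.165, 0.24], [0.557, 0.163, 0.216], [0.557, 0.163, 0.239], [0.557, 0.167, 0.239]]
```

```bash
python3 -m pendant '[[[-0.07,0,0,0,0],[-0.07,0.05,-0.05,2,0],[-0.07,0.1,-0.1,4,0],[-0.07,0.15,-0.15,6,0],[-0.07,0.2,-0.19,8,0],[-0.07,0.24,-0.23,10,0],[-0.07,0.28,-0.27,11.5,0],[-0.07,0.32,-0.31,11.5,0],[-0.07,0.36,-0.35,11.5,0],[-0.07,0.40,-0.39,11.5,0],[-0.07,0.43,-0.42,11.5,0],[-0.07,0.43,-0.42,11.5,0]]]' 60
```

```text
time: 1.7
position: [0.456, -0.0691, 0.3205]
ee_rot: [0.547, 0.448, 0.547, -0.448]
ft_force: [-0.3, -1.5, -1.1]
opening: 1.004
```

```bash
cat >> h.py <<'E'
from scipy.spatial.transform import Rotation as R
def hand(q,P=(.597,.317)):
    r=np.array([.0175,-.99985]); t=np.array([-.99985,-.0175]); c,s=np.cos(q),np.sin(q)
    return np.array(P)+(.21*c+.052*s)*r+(.11*s+.052*c)*t
def tool(s,w):
    o=s["ee_rot"]; M=R.from_quat([o[1],o[2],o[3],o[0]]).as_matrix()
    return M,M.T@(np.array(w)-s["position"])
E
python3 - <<'E'
from h import *
from cell import observe
s=observe(); M,d=tool(s,[.5308,.0995,.30]); print(M.round(3),d.round(4),s["position"],s["joints"].round(2), "z yaw",np.arctan2(M[0,2],-M[1,2]))
E
```

```text
[[ 0.001  0.98   0.197]
 [-0.     0.197 -0.98 ]
 [-1.     0.001  0.   ]] [ 0.0205  0.1065 -0.1506] [ 0.45601119 -0.06910091  0.32053191] [-0.28  0.19  1.62 -0.    1.33  1.09] z yaw 0.198008597754683
```

```bash
python3 -m pendant '[[[0,0.03,-0.045,0,0],[0,0.06,-0.09,0,0],[0,0.09,-0.13,0,0],[0,0.1065,-0.1505,0,0],[0.01,0.1065,-0.1505,0,0],[0.02,0.1065,-0.1505,0,0],[0.02,0.1065,-0.1505,0,0]]]' 60
python3 - <<'E'
from h import *
from cell import observe,viewer
import cv2
s=observe(); M,d=tool(s,[.5308,.0995,.235]); print(d.round(4),s["position"])
for n in("scene","top"):
    p=viewer.get_image(n); cv2.imwrite(f"pics/{n}1.png",cv2.resize(p["img"][100:300,200:420,::-1],None,fx=3,fy=3) if n=="scene" else cv2.resize(p["img"][110:260,140:340,::-1],None,fx=4,fy=4))
E
```

```text
time: 2.4
position: [0.5297, 0.0987, 0.299]
ee_rot: [0.546, 0.448, 0.547, -0.449]
ft_force: [-1.1, -0.3, -0.5]
opening: 1.002
[ 0.064   0.0014 -0.0006] [0.52971941 0.09865438 0.29900963]
```

View pics/top1.png

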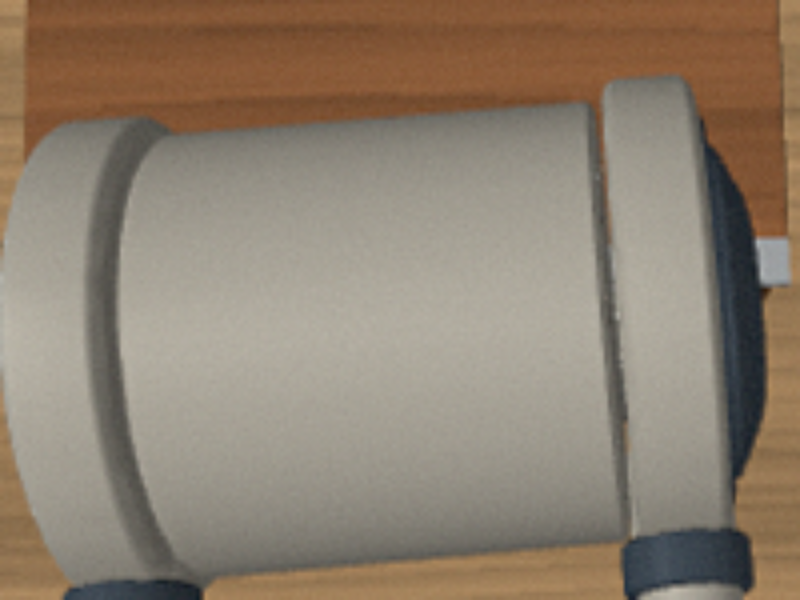

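View pics/scene1.png

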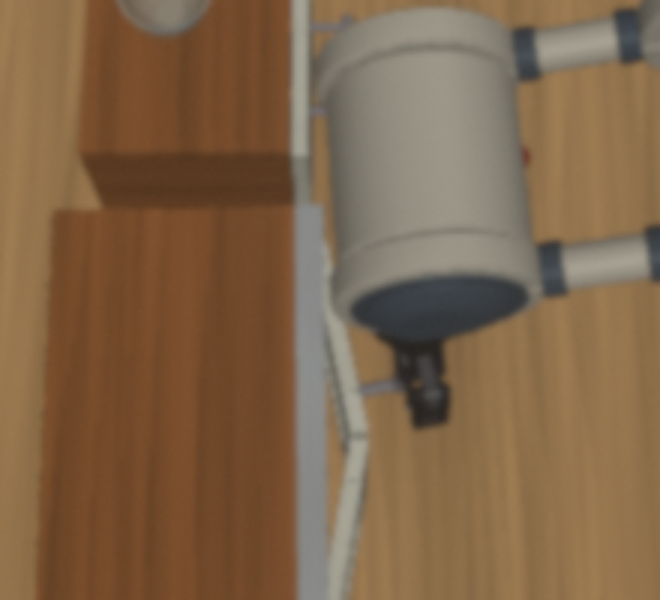

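The arm hides the door in the top view. In the scene view the jaws sit over the bar, with the stem at about (385,383) in the zoomed picture leading into them. I'll descend and close.

```bash
python3 -m pendant '[[[0.02,0.001,-0.0005,0,0],[0.04,0.001,-0.0005,0,0],[0.063,0.001,-0.0005,0,0],[0.063,0.001,-0.0005,0,0],[0.063,0.001,-0.0005,0,255],[0.063,0.001,-0.0005,0,255],[0.063,0.001,-0.0005,0,255],[0.063,0.001,-0.0005,0,255],[0.063,0.001,-0.0005,0,255],[0.063,0.001,-0.0005,0,255],[0.063,0.001,-0.0005,0,255],[0.063,0.001,-0.0005,0,255]]]' 70
python3 - <<'E'
from h import *
from cell import observe
s=observe(); o=s["position"]; M,d=tool(s,o)
print(s["opening"]*85,s["ft_force"])
for q in np.arange(.18,1.42,.1):
    h=hand(q)-hand(.18); print(round(q,2),(M.T@np.r_[h,0]).round(4),round(-np.degrees(q-.18),1))
E
```

```text
time: 3.7
position: [0.5318, 0.0985, 0.2381]
ee_rot: [0.547, 0.448, 0.546, -0.449]
ft_force: [-0.8, -6.4, 6.8]
opening: 0.14
11.919338231955306 [-0.84786127 -6.43711977  6.82635047]
0.18 [0. 0. 0.] -0.0
0.28 [-0.     -0.0094 -0.0014] -5.7
0.38 [-0.     -0.0177 -0.0048] -11.5
0.48 [-0.     -0.0246 -0.0102] -17.2
0.58 [-0.0001 -0.0303 -0.0174] -22.9
0.68 [-0.0001 -0.0346 -0.0265] -28.6
0.78 [-0.0001 -0.0374 -0.0373] -34.4
0.88 [-0.0001 -0.0388 -0.0498] -40.1
0.98 [-0.0001 -0.0387 -0.0637] -45.8
1.08 [-0.0002 -0.0372 -0.079 ] -51.6
1.18 [-0.0002 -0.0342 -0.0955] -57.3
1.28 [-0.0002 -0.0298 -0.113 ] -63.0
1.38 [-0.0002 -0.024  -0.1314] -68.8
```

Gripped: the opening is 12 mm, close to the bar's 14 mm. Pulling along the computed arc.

```bash
python3 -m pendant '[[[0,-0.005,-0.0005,-3,255],[0,-0.0095,-0.0014,-6,255],[0,-0.0135,-0.003,-9,255],[0,-0.0175,-0.005,-11.5,255],[0,-0.0215,-0.0075,-14,255],[0,-0.0245,-0.010,-17,255],[0,-0.0275,-0.0135,-20,255],[0,-0.0303,-0.0174,-23,255],[0,-0.0325,-0.022,-26,255],[0,-0.0346,-0.0265,-28.6,255],[0,-0.036,-0.032,-31.5,255],[0,-0.0374,-0.0373,-34.4,255]]]' 70
python3 - <<'E'
from h import *
from cell import observe,viewer
import cv2
s=observe(); o=s["position"]; M,d=tool(s,o)
print(o,s["opening"]*85,s["ft_force"],s["torque"])
p=viewer.get_image("scene");cv2.imwrite("pics/s2.png",cv2.resize(p["img"][130:330,200:420,::-1],None,fx=3,fy=3))
a=[(np.linalg.norm(hand(q)-o[:2]),q) for q in np.arange(.1,1.4,.01)]; print(min(a))
q0=min(a)[1]
for q in np.arange(q0,1.42,.06):
    h=hand(q)-hand(q0); print(round(q,2),(M.T@np.r_[h,0]).round(4),round(-np.degrees(q-q0),1))
E
```

```text
time: 4.9
position: [0.4884, 0.1281, 0.2382]
ee_rot: [0.656, 0.266, 0.654, -0.266]
ft_force: [7.2, 2.3, -7.5]
opening: 0.143
[0.48840723 0.12812052 0.2382291 ] 12.170692544323062 [ 7.23110288  2.25700258 -7.5028738 ] [ 0.37350944 -1.04937483 -0.16571385]
(np.float64(0.0019290482904774729), np.float64(0.7599999999999997))
0.76 [0. 0. 0.] -0.0
0.82 [-0.      0.003  -0.0065] -3.4
0.88 [-0.      0.0068 -0.0132] -6.9
0.94 [-0.      0.0114 -0.02  ] -10.3
1.0 [-0.0001  0.0166 -0.0269] -13.8
1.06 [-0.0001  0.0226 -0.034 ] -17.2
1.12 [-0.0001  0.0292 -0.0411] -20.6
1.18 [-0.0001  0.0365 -0.0482] -24.1
1.24 [-0.0001  0.0445 -0.0554] -27.5
1.3 [-0.0001  0.053  -0.0626] -30.9
1.36 [-0.0001  0.0621 -0.0697] -34.4
1.42 [-0.0001  0.0718 -0.0768] -37.8
```

View pics/s2.png

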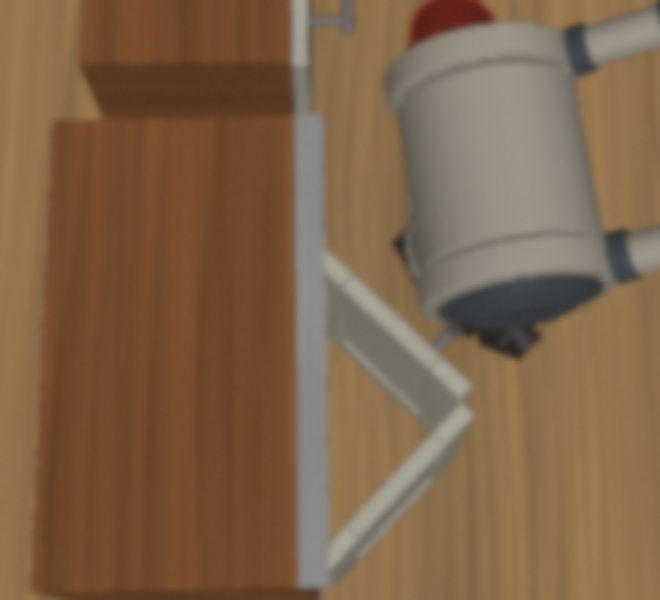

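The door is now about half folded: the panels meet in a V at about (470,400) in the zoomed picture, and the gripper still holds the bar. I'll continue to about 1.36.

```bash
python3 -m pendant '[[[0,0.003,-0.0065,-3.4,255],[0,0.0068,-0.0132,-6.9,255],[0,0.0114,-0.02,-10.3,255],[0,0.0166,-0.0269,-13.8,255],[0,0.0226,-0.034,-17.2,255],[0,0.0292,-0.0411,-20.6,255],[0,0.0365,-0.0482,-24.1,255],[0,0.0445,-0.0554,-27.5,255],[0,0.053,-0.0626,-30.9,255],[0,0.0575,-0.066,-33,255],[0,0.061,-0.069,-34.4,255],[0,0.061,-0.069,-34.4,255]]]' 70
python3 - <<'E'
from h import *
from cell import observe,viewer
import cv2
s=observe(); o=s["position"]; M,d=tool(s,o)
print(o,s["opening"]*85,s["ft_force"],s["torque"])
p=viewer.get_image("scene");cv2.imwrite("pics/s3.png",cv2.resize(p["img"][130:330,200:420,::-1],None,fx=3,fy=3))
a=[(np.linalg.norm(hand(q)-o[:2]),q) for q in np.arange(.1,1.5,.01)]; print(min(a))
E
```

```text
time: 6.15
position: [0.4826, 0.2213, 0.2383]
ee_rot: [0.707, 0.059, 0.703, -0.059]
ft_force: [12.1, -0.9, -10.4]
opening: 0.138
[0.48260061 0.22130101 0.23826818] 11.771260221876508 [ 12.14994742  -0.9490347  -10.42692003] [ 0.05378643 -1.69185782 -0.25998754]
(np.float64(0.002267342395269628), np.float64(1.3699999999999994))
```

View pics/s3.png

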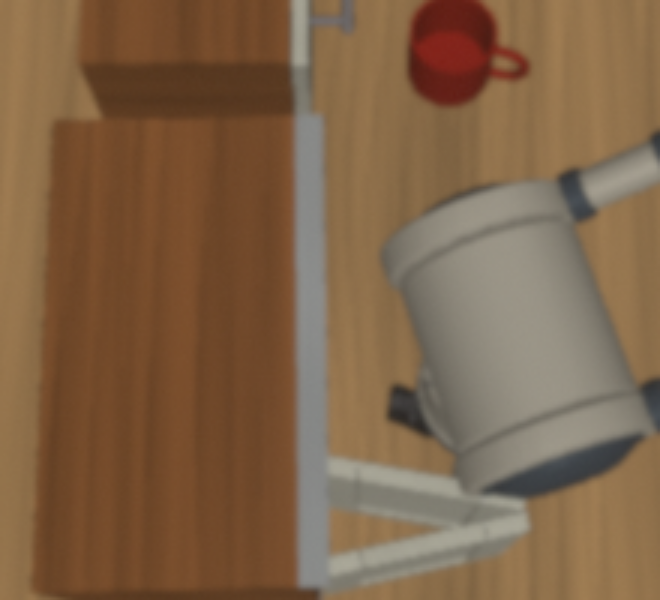

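The panels are folded together at lower left in the picture, around (430,520) zoomed, at q ≈ 1.37. I'll let go and lift straight up.

```bash
python3 -m pendant '[[[0,0,0,0,120],[0,0,0,0,0],[0,0,0,0,0],[0,0,0,0,0],[0,0,0,0,0],[0,0,0,0,0],[0,0,0,0,0],[0,0,0,0,0],[-0.02,0,0,0,0],[-0.05,0,0,0,0],[-0.09,0,0,0,0],[-0.09,0,0,0,0]]]' 70
python3 - <<'E'
from h import *
from cell import observe
s=observe();M,d=tool(s,[.42,.0,.34]);print(d.round(3),s["position"],s["opening"],s["ft_force"])
E
```

```text
time: 7.4
position: [0.4838, 0.2217, 0.333]
ee_rot: [0.709, 0.06, 0.7, -0.058]
ft_force: [0.8, 0.6, -0.2]
opening: 1.003
[-0.008 -0.229 -0.026] [0.4838083  0.22170201 0.33297998] 1.0031080636014411 [ 0.8468941   0.6040532  -0.19419561]
```

Now I'll back off clear, to the side, and check.

```bash
python3 -m pendant '[[[-0.01,-0.03,0,0,0],[-0.01,-0.07,-0.01,0,0],[-0.01,-0.11,-0.015,0,0],[-0.01,-0.15,-0.02,0,0],[-0.01,-0.19,-0.025,0,0],[-0.01,-0.23,-0.025,0,0],[-0.01,-0.23,-0.025,0,0],[-0.01,-0.23,-0.025,0,0]]]' 70
python3 - <<'E'
from h import *
from cell import observe,viewer
import cv2
for n in("scene","top"):
    p=viewer.get_image(n);cv2.imwrite(f"pics/{n}4.png",p["img"][:,:,::-1])
    P,u,v=pts(p); q=P[(P[:,2]>.225)&(P[:,2]<.262)&(P[:,0]>.35)&(P[:,0]<.62)&(P[:,1]>.17)&(P[:,1]<.4)]
    h=q[(q[:,1]<.245)&(q[:,0]<.55)&(q[:,2]>.235)]; print(n,"handle",np.median(h,0) if len(h) else None,len(h), "fold x min",np.percentile(q[:,0],2) if len(q) else None)
    for d in viewer.silhouettes("mug",p)[:1]:
        m,_,_=pts(p,d["mask"]); m=m[m[:,2]>.02]; print("mug",np.median(m,0),m.min(0),m.max(0))
print(hand(1.3),hand(1.35),hand(1.4))
s=observe();print(s["time"],s["position"],s["ft_force"])
E
```

```text
time: 8.2
position: [0.4207, -0.0015, 0.3416]
ee_rot: [0.709, 0.061, 0.7, -0.059]
ft_force: [0.5, 0.6, -0.2]
opening: 0.996
scene handle [0.48357417 0.22260815 0.2509755 ] 37 fold x min 0.4457087475010558
top handle [0.4803312  0.22057304 0.25160669] 55 fold x min 0.44423580283852515
mug [ 0.46583124 -0.18039276  0.06603717] [ 0.40843238 -0.22062386  0.02007173] [ 0.51339781 -0.13768997  0.08896603]
[0.47897654 0.20863789] [0.47999265 0.21820793] [0.48130121 0.22802489]
8.4 [ 4.20936458e-01 -4.01159559e-05  3.41552829e-01] [-0.69953215 -0.08566452  0.5464769 ]
```

View pics/scene4.png

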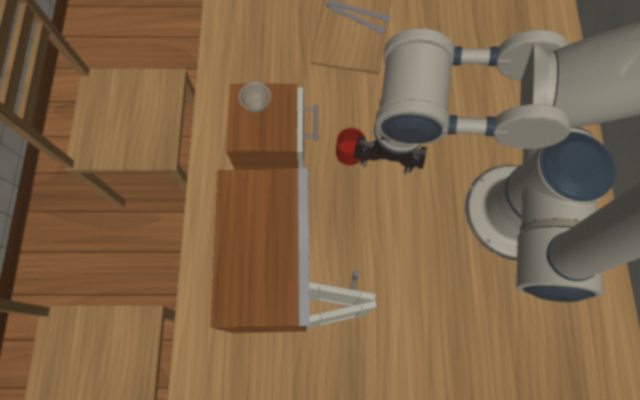

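View pics/top4.png

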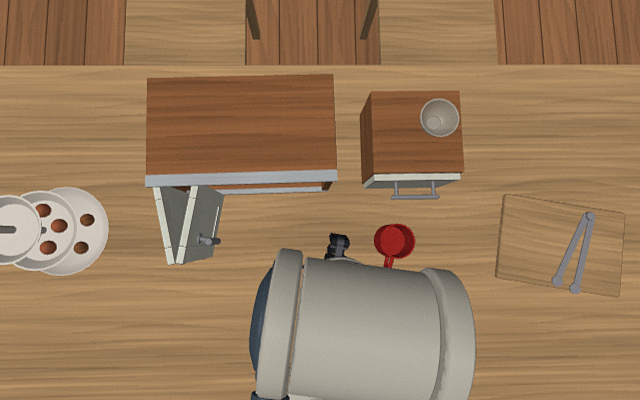

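Both views show the door folded at the left, with the handle at (0.482, 0.2215), which gives q ≈ 1.36. The mug (at (395,240) in the top view) and the drawer (handle at (415,190)) look unmoved. The gripper is clear and high up, at z = 0.34.

```bash
python3 -c "
from cell import ticket; print(ticket.finish_job())"
```

```text
the job is handed in; nothing more can be done
None
```

The folding door is open to about 1.36 rad (1.2 is needed, the end stop is 1.40), and I handed the job in after about 8.4 s. I gripped the upright handle from above, pulled it along its arc, let go, lifted off and backed away.

- **Door:** the angle comes from the handle's position in both pictures, which agree to about 3 mm. I took only one set of pictures after letting go, so I did not measure that the door was at rest.
- **Mug and drawer:** both look unmoved. The mug's measured outline agrees with the start to within a few mm where nothing hides it. The arm partly hid the mug in the last pictures. I compared the drawer only by eye, and its handle shows at the same pixels as before.
- **Robot:** at the end the gripper was open and clear at z = 0.34 m, with under 1 N on the wrist. During the pull the wrist readings I took were up to about 16 N.

No check failed, but the hand-in reports no verdict.

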